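# Scan the red-lidded dough tub in the pizza kitchen

### The arm

A 6-joint arm with a two-finger parallel gripper is mounted at the origin on the work surface. World frame = base frame: x ahead of the robot, y to its left, z up, the work surface at z = 0. Lengths are in m, angles in rad, forces in N, time in s.
With the tool pointing down it reaches from about 0.375 to 0.975 m from the base axis. Payload 3.8 kg.
Tool frame: the origin (TCP) lies midway between the tips of the shut fingers; the grasp point (between the pads) lies 19 mm behind it; z points along the fingers, y is the direction in which the jaws open and shut (so a half turn about z gives the same grasp; the last joint's range is limited). The gripper opens to 85 mm and grips with 20 to 120 N. Pads are 22 mm wide; open, the fingers measure 114 mm over their backs; the gripper's body (76 mm by 85 mm) begins 54 mm behind the grasp point. The pads swing forward as they close: fully open they stand 13 mm farther back than shut.
Start: joints at [-1.253, 0.264, 1.604, -0, 1.274, -0.037], TCP at [0.234, -0.633, 0.231] pointing down, gripper open.
Joint ranges: [-2.63, 2.63], [-0.94, 2.18], [0.31, 2.57], [-1.31, 4.45], [0, 2.66], [-2.55, 2.55]. Speed limits (rad/s): [2.57, 2.57, 3.14, 3.14, 3.14, 3.14].

### API

Orientations are given as a rotation vector (axis times angle).
In Python, from workcell import bot gives the robot as it stands. The module is installed in compiled form; this text tells all that it offers.
- The arm moves only by the tool play_rows, never from a script. Its argument "series" is a list of rows, each an object with "translation": the shift along the tool's x, y, z in m, a list of three; "spin": the turn about the tool's z in units of 5 degrees (1.0 is 5 degrees). In form: [{"translation": [dx, dy, dz], "spin": spin}, ...]. A call has 1 to 5 rows; each row shifts and turns the commanded pose from where the row before left it, along the tool's axes as they then stand; what a row does not reach is not made up. A row lasts 1/10 s, in which the tool goes at most 50 mm and 8.59 degrees, less where a joint would pass 70% of its speed; a pose out of reach is approached as far as the arm can. A call is refused whole if a number of a shift passes 0.05 or a number of a turn 1, either way. A call with a gripper value outside its range is refused whole. "jaw" is the gripper's target within -1 to 1 (fully open at 1, half-way at 0, shut at -1), set as the call begins (left out, the last holds). The fingers move at their own pace and stop on an object; "force" is the grip in N (left out, the last holds). Time passes only in rows, so rows that do not move let the fingers close. It gives the time, the measured TCP pose, the force and the opening at its end, in the units of the state.
- bot.read_state(): the state, without advancing time (a new reading comes with each control period).
- bot.read_camera(name): name is "side" or "top" or "wrist"; returns the picture (384x512x3 uint8, blue, green, red); there is no depth.
- bot.get_calibration(name): a dict with "fov_y" (degrees; the focal length in pixels is half the picture's height over the tangent of half this angle, whatever the lens; pixels are square), "cx", "cy" (the principal point, pixels), "R" (3x3) and "t" (3): a world point X has camera coordinates R X + t. Camera axes: x right, y down, z forward; pixel columns grow to the right and rows downward; lengths in m; the calibration is good to about 2 mm. A picture is of the moment at which its call begins: read the wrist's pose just before it. get_calibration takes no time and is no camera call; for the wrist camera it gives the pose at the moment of the call.
- bot.finish_job(): hands the job in, once; it reports no verdict.
The state is a dict: "time": time; "q": joint angles; "joint_vel": joint speeds; "joint_torque": joint torques, N m; "tool_pos": TCP position; "tcp_rot": TCP orientation; "wrist_force": force on the tool from outside, world axes, zero at the start; "torque": the same for the moment, N m; "width": opening from 0.0 (shut) to 1.0 (fully open).
Only numpy, scipy, OpenCV 4.12 (cv2) and the standard library are available. Lean on these libraries where they do the work, as an engineer would, in place of code of your own. Each camera call takes 0.05 s, during which the arm holds its last target. There are 200 camera calls.

### The job

Pick up the blue-handled code scanner from its black mat and aim its window straight down at the square code label on the red-lidded tub, holding it still about 8 cm above the label for two seconds. Then lay the scanner back on its mat, flat, lengthwise and in the middle, without dropping it, and let go. Do not push the red-lidded tub about.

Things in the scene. Friction and masses are not known exactly. Their poses are not given: they have to be found in the camera images.
- scanner: Loose code scanner, 220 g, 200 mm long, lying flat on the mat. Origin: mid-length, mid-width on its flat underside, near the centre of mass. x lengthwise to the head, z up. Blue handle 34 wide (y), 34 high, x -100 to +32 mm: grip it across, from above, near x -15. Grey head 60 wide, 40 high, x +32 to +100. Dark window in the head's underside at x +68, looking along -z (down when level).
- scan_spot (a point): Point in the air fixed to the scanner, on its line of sight 80 mm out from the window: at (68, 0, -80) mm in the scanner's frame. It should come to rest on the label. While the scanner lies on the mat it is below the bench top. Axes as the scanner's.
- red_tub_label (a point): Centre of the level 46 mm square white label (black code) on the flat red lid of a loose white tub, 120 x 100 mm (x, y), about 700 g; label 71 mm above the bench, 20 mm to -x and 12 mm to +y of the lid's middle. Axes as the tub's, z up. Like tubs with a green and a grey lid, labelled too, stand nearby in any order: not to be scanned.
- mat: The scanner's place: fixed black rubber mat with orange edge lines, 280 x 120 mm (x, y), 4 mm thick, flat on the bench. Origin: centre of its underside (at bench height). x runs lengthwise, z up.
Mind the look-alikes: they are no part of the job. Leave any pink look-alike of the part that bears red_tub_label alone. There is more than one size of the scanner; the one meant has the size given above.

How it is judged:
By the outcome, as a careful person would: the job done as asked, in the order asked, and still so for the second after the job is handed in, with the robot touching nothing.
It also fails if it takes over 54 s, if anything falls off the work surface, if the arm or the gripper's body presses on something with over 40 N, if the wrist force passes 120 N, or if a joint passes its speed limit or range.

## Working session

There is one attempt and no reset: what is moved stays moved. The work goes in short steps, Python scripts to look and compute and a tool call to move; the robot and the scene stay as the last step left them, time stands still between calls to the robot, and variables do not carry over. Pictures are saved under pics/ and viewed, about 8 in all and at most 12, crops included, and the job is handed in when it is done.

Besides the shell and the picture viewer there is one more tool, called after "Request:" by a JSON object that holds its "api" and its "payload". play_rows: Moves the arm, as the interface text tells. Its arguments: {"type":"object","properties":{"series":{"type":"array","items":{"type":"object","properties":{"translation":{"type":"array","items":{"type":"number"}},"spin":{"type":"number"}}}},"jaw":{"type":"number"},"force":{"type":"number"}},"required":["series"]}

```bash
mkdir -p pics; python3 - <<'E'
from workcell import bot
import cv2,numpy as np
s=bot.read_state();print(s)
for n in("top","side"):
    c=bot.get_calibration(n);print(n,c)
    cv2.imwrite(f"pics/{n}0.png",bot.read_camera(n))
E
```

```text
{'time': 0.0, 'q': array([-1.25288575e+00,  2.64757785e-01,  1.60539723e+00, -2.58522064e-05,
        1.27370087e+00, -3.68845829e-02]), 'joint_vel': array([-1.20083729e-03, -4.61067279e-05, -1.38263546e-03, -2.34947082e-04,
        1.03550932e-03,  1.06396503e-03]), 'joint_torque': array([-1.05688399e-03, -5.15114307e+01, -3.67317259e+01, -1.94145014e-04,
        1.29094213e-02, -7.57029596e-06]), 'tool_pos': array([ 0.23426121, -0.63225261,  0.22994637]), 'tcp_rot': array([-3.09008485e+00, -5.54009328e-01,  5.35944901e-04]), 'wrist_force': array([-1.26466643, -0.12951697, -0.2508014 ]), 'torque': array([ 0.02978429, -0.02069827, -0.03190504]), 'width': 1.005199498694489}
top {'fov_y': 46.33535428786527, 'cx': 250.4782823489372, 'cy': 191.2260198066707, 'R': array([[ 0.01375805, -0.99989695, -0.00409997],
       [-0.99363171, -0.01321302, -0.11189923],
       [ 0.11183353,  0.00561337, -0.9937111 ]]), 't': array([-0.06518323,  0.51164725,  1.13842961])}
side {'fov_y': 48.562621761503316, 'cx': 258.77445833617054, 'cy': 191.37293109933796, 'R': array([[-0.92035385, -0.39093083, -0.01104036],
       [-0.24082047,  0.58874588, -0.77161116],
       [ 0.30814655, -0.70749656, -0.63599868]]), 't': array([0.45410207, 0.19506025, 1.04739345])}
```

View pics/top0.png

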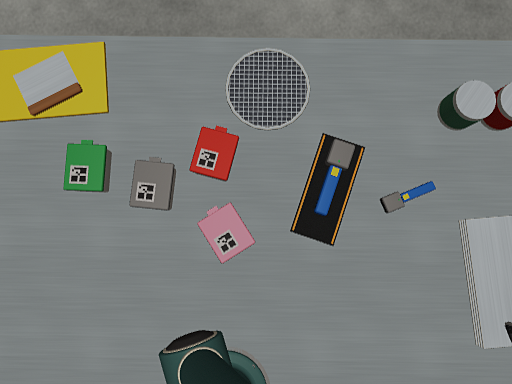

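View pics/side0.png

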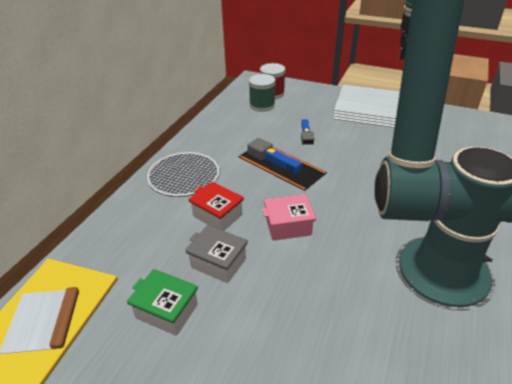

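The top view shows the mat at about (328,189) with the long scanner on it, head up at (341,154). The red tub is at (214,153), its label at (208,159). The small scanner at (408,196) and the pink tub at (226,232) are decoys. The side view agrees.

```bash
cat > h.py <<'E'
from workcell import bot
import cv2,numpy as np
def ray(n,uv,z,c=None):
    c=c or bot.get_calibration(n); f=192/np.tan(np.radians(c['fov_y']/2))
    uv=np.atleast_2d(uv).astype(float)
    d=np.c_[(uv[:,0]-c['cx'])/f,(uv[:,1]-c['cy'])/f,np.ones(len(uv))]@c['R']
    C=-c['R'].T@c['t']
    return C+d*((z-C[2])/d[:,2])[:,None]
def big(m,roi=None):
    m=m.astype(np.uint8)*255
    if roi: k=np.zeros_like(m);k[roi[1]:roi[3],roi[0]:roi[2]]=255;m&=k
    cs=cv2.findContours(m,cv2.RETR_EXTERNAL,cv2.CHAIN_APPROX_NONE)[0]
    return max(cs,key=cv2.contourArea)[:,0,:]
def rect(P):
    "minAreaRect in mm of world points -> centre (m), long, short (mm), long-axis angle (deg)"
    (c,s,a)=cv2.minAreaRect((P[:,:2]*1000).astype(np.float32))
    if s[0]<s[1]: s=s[::-1];a+=90
    return np.round(np.array(c)/1000,4),np.round(s,1),round((a+90)%180-90,2)
E
python3 - <<'E'
from h import *
for n,rm,rl,in (("top",(285,128,370,248),(188,120,242,185)),("side",(236,136,330,188),(188,180,246,228))):
    im=cv2.imread(f"pics/{n}0.png");hsv=cv2.cvtColor(im,cv2.COLOR_BGR2HSV);H,S,V=cv2.split(hsv)
    blue=(H>100)&(H<125)&(S>130)
    b=big(blue,rm);print(n,"blue z38",rect(ray(n,b,.038)))
    org=(H>5)&(H<20)&(S>130)
    dark=(V<50)
    if n=="top":
        m=big(cv2.morphologyEx(((org|dark|blue)).astype(np.uint8),cv2.MORPH_CLOSE,np.ones((3,3)))>0,rm)
        print("mat",rect(ray(n,m,.004)))
        k=np.zeros(V.shape,bool);k[rm[1]:rm[3],rm[0]:rm[2]]=1
        ys,xs=np.where(org&k);P=ray(n,np.c_[xs,ys],.004);print("orange",rect(P),len(P))
        yl=(H>20)&(H<35)&(S>130);print("yellow z38",rect(ray(n,big(yl,rm),.038)))
        gr=(S<60)&(V>60)
        # grey head: inside mat hull
        hm=np.zeros_like(V);cv2.fillConvexPoly(hm,cv2.convexHull(m),255);hm=cv2.erode(hm,np.ones((5,5)))
        print("head z44",rect(ray(n,big(gr&(hm>0)),.044)))
    red=((H<6)|(H>174))&(S>150)&(V>100)
    r=big(red,rl);print("red lid",rect(ray(n,r,.07)))
    hull=np.zeros_like(V);cv2.fillConvexPoly(hull,cv2.convexHull(r),255)
    lab=(S<90)&(cv2.erode(hull,np.ones((5,5)))>0)
    print("label",rect(ray(n,big(lab|False,rl),.071)))
E
```

```text
top blue z38 (array([ 0.5177, -0.2569]), array([134.6,  36.7]), -18.6)
mat (array([ 0.5258, -0.2628]), array([277.7, 118.9]), -18.21)
orange (array([ 0.5266, -0.2632]), array([274. , 115.8]), -18.21) 592
yellow z38 (array([ 0.5662, -0.2754]), array([20.8, 16.3]), -18.56)
head z44 (array([ 0.6115, -0.2898]), array([63.5, 57.1]), -18.37)
red lid (array([0.6096, 0.0347]), array([129.5,  98.4]), -14.29)
label (array([0.5886, 0.0527]), array([46.5, 45.9]), -13.48)
side blue z38 (array([ 0.5137, -0.2378]), array([152.2,  58.4]), -18.67)
red lid (array([0.6084, 0.0398]), array([132.2, 101.3]), -14.41)
label (array([0.589 , 0.0524]), array([47.5, 46.4]), 74.68)
```

Measured and consistent with the given sizes:

| Item | Position (m) | Yaw | Note |
|---|---|---|---|
| Mat centre | (0.526, -0.263) | -18.2° | 278 x 119 mm measured |
| Scanner origin | about (0.549, -0.268) | -18.5° | about 23 mm off the mat's middle |
| Label | (0.589, 0.0525) | – | both views agree within 1 mm |

I'll spin the tool, then go above the handle.

Request:
{"api": "play_rows", "payload": {"series": [{"translation": [0, 0, 0], "spin": 1}, {"translation": [0, 0, 0], "spin": 1}, {"translation": [0, 0, 0], "spin": 1}, {"translation": [0, 0, 0], "spin": 1}, {"translation": [0, 0, 0], "spin": 1}], "jaw": 1}}

```text
time: 0.6
tool_pos: [0.2344, -0.6325, 0.2305]
tcp_rot: [-3.137, 0.134, 0.001]
wrist_force: [-0.0, 0.5, 1.2]
width: 1.002
```

Request:
{"api": "play_rows", "payload": {"series": [{"translation": [0, 0, 0], "spin": 1}, {"translation": [0, 0, 0], "spin": 1}, {"translation": [0, 0, 0], "spin": 0.75}]}}

```text
time: 0.9
tool_pos: [0.2344, -0.6325, 0.2305]
tcp_rot: [-3.099, 0.508, 0.001]
wrist_force: [-0.5, -0.4, -0.4]
width: 1.001
```

Request:
{"api": "play_rows", "payload": {"series": [{"translation": [0.0168, -0.0445, 0.003], "spin": 0}, {"translation": [0.0168, -0.0445, 0.003], "spin": 0}, {"translation": [0.0168, -0.0445, 0.003], "spin": 0}, {"translation": [0.0168, -0.0445, 0.003], "spin": 0}, {"translation": [0.0168, -0.0445, 0.003], "spin": 0}]}}

```text
time: 1.4
tool_pos: [0.3851, -0.4466, 0.2156]
tcp_rot: [-3.1, 0.504, 0.001]
wrist_force: [0.7, -0.6, -0.3]
width: 0.998
```

Request:
{"api": "play_rows", "payload": {"series": [{"translation": [0.0168, -0.0445, 0.003], "spin": 0}, {"translation": [0.0168, -0.0445, 0.003], "spin": 0}, {"translation": [0.0168, -0.0445, 0.003], "spin": 0}, {"translation": [0.0168, -0.0445, 0.003], "spin": 0}, {"translation": [0.0168, -0.0445, 0.003], "spin": 0}]}}

```text
time: 1.9
tool_pos: [0.5351, -0.262, 0.2008]
tcp_rot: [-3.101, 0.503, 0.001]
wrist_force: [0.3, 0.2, -0.0]
width: 1.003
```

Request:
{"api": "play_rows", "payload": {"series": [{"translation": [0, 0, 0], "spin": 0}, {"translation": [0, 0, 0], "spin": 0}, {"translation": [0, 0, 0], "spin": 0}]}}

```text
time: 2.2
tool_pos: [0.5338, -0.2644, 0.2009]
tcp_rot: [3.101, -0.503, -0.001]
wrist_force: [0.6, -1.4, -0.7]
width: 0.999
```

```bash
cat >> h.py <<'E'
from scipy.spatial.transform import Rotation as Rot
def to(p,yaw):
    "remaining tool-frame shift and spin units to TCP p, tool-x yaw (deg)"
    s=bot.read_state();R=Rot.from_rotvec(s['tcp_rot']).as_matrix()
    y=np.degrees(np.arctan2(R[1,0],R[0,0]))
    print("t %.2f"%s['time'],"pos",np.round(s['tool_pos'],4),"yaw %.2f"%y,"tool z",np.round(R[:,2],4),"F",np.round(s['wrist_force'],1),"w %.3f"%s['width'])
    print("  go",np.round(R.T@(np.array(p)-s['tool_pos']),4),"spin %.3f"%((y-yaw)/5))
E
python3 - <<'E'
from h import *
to((.535,-.263,.15),-18.5)
c=bot.get_calibration("wrist");im=bot.read_camera("wrist")
np.save("w1.npy",c,allow_pickle=True);cv2.imwrite("pics/w1.png",im)
E
```

```text
t 2.20 pos [ 0.5338 -0.2644  0.2009] yaw -18.44 tool z [-9.e-04 -1.e-04 -1.e+00] F [ 0.6 -1.4 -0.7] w 0.999
  go [ 0.0007 -0.0017  0.0509] spin 0.013
```

View pics/w1.png

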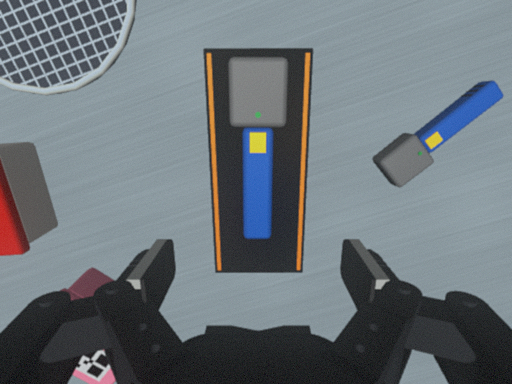

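The wrist view shows the whole mat, from (205,48) to (303,272). The scanner's handle spans rows 128–238 near column 258 and the head is at the top. I'll refine the poses from this view.

```bash
python3 - <<'E'
from h import *
c=np.load("w1.npy",allow_pickle=True).item();im=cv2.imread("pics/w1.png")
H,S,V=cv2.split(cv2.cvtColor(im,cv2.COLOR_BGR2HSV));rm=(198,40,318,278)
blue=(H>100)&(H<125)&(S>130);org=(H>5)&(H<20)&(S>130);dark=V<50
b=big(blue,rm);print("blue",rect(ray("w",b,.038,c)))
m=big(cv2.morphologyEx((org|dark|blue).astype(np.uint8),cv2.MORPH_CLOSE,np.ones((3,3)))>0,rm);print("mat",rect(ray("w",m,.004,c)))
hm=np.zeros_like(V);cv2.fillConvexPoly(hm,cv2.convexHull(m),255);hm=cv2.erode(hm,np.ones((13,13)))
print("head",rect(ray("w",big((S<60)&(V>60)&(hm>0)),.044,c)))
E
```

```text
blue (array([ 0.5215, -0.2601]), array([129. ,  33.7]), -18.48)
mat (array([ 0.5277, -0.2633]), array([276.2, 116.9]), -18.3)
head (array([ 0.6148, -0.2916]), array([67.2, 59.7]), -18.44)
```

Request:
{"api": "play_rows", "payload": {"series": [{"translation": [0.0032, -0.0004, 0.03], "spin": 0}, {"translation": [0, 0, 0.04], "spin": 0}, {"translation": [0, 0, 0.04], "spin": 0}, {"translation": [0, 0, 0.03], "spin": 0}, {"translation": [0, 0, 0.02], "spin": 0}]}}

```text
time: 2.75
tool_pos: [0.5349, -0.2653, 0.0385]
tcp_rot: [-3.099, 0.507, 0.006]
wrist_force: [-0.3, -0.4, -0.7]
width: 0.996
```

Request:
{"api": "play_rows", "payload": {"series": [{"translation": [0, 0, 0.015], "spin": 0}, {"translation": [0, 0, 0.01], "spin": 0}, {"translation": [0, 0, 0.009], "spin": 0}, {"translation": [0, 0, 0], "spin": 0}, {"translation": [0, 0, 0], "spin": 0}]}}

```text
time: 3.25
tool_pos: [0.5383, -0.2649, 0.008]
tcp_rot: [3.101, -0.503, 0.002]
wrist_force: [-0.4, -0.0, 0.2]
width: 0.998
```

Request:
{"api": "play_rows", "payload": {"series": [{"translation": [0, 0, 0], "spin": 0}, {"translation": [0, 0, 0], "spin": 0}, {"translation": [0, 0, 0], "spin": 0}, {"translation": [0, 0, 0], "spin": 0}, {"translation": [0, 0, 0], "spin": 0}], "jaw": -1, "force": 50}}

```text
time: 3.75
tool_pos: [0.5383, -0.2648, 0.008]
tcp_rot: [3.101, -0.503, 0.002]
wrist_force: [-0.6, 0.2, 3.9]
width: 0.392
```

Request:
{"api": "play_rows", "payload": {"series": [{"translation": [0, 0, 0], "spin": 0}, {"translation": [0, 0, 0], "spin": 0}, {"translation": [0, 0, 0], "spin": 0}, {"translation": [0, 0, 0], "spin": 0}, {"translation": [0, 0, 0], "spin": 0}]}}

```text
time: 4.25
tool_pos: [0.5383, -0.2648, 0.008]
tcp_rot: [3.101, -0.503, 0.002]
wrist_force: [0.2, 0.7, 5.9]
width: 0.387
```

Gripped at about 33 mm. Next I lift slowly and check how it sits in the hand.

Request:
{"api": "play_rows", "payload": {"series": [{"translation": [0, 0, -0.005], "spin": 0}, {"translation": [0, 0, -0.015], "spin": 0}, {"translation": [0, 0, -0.025], "spin": 0}, {"translation": [0, 0, -0.03], "spin": 0}, {"translation": [0, 0, -0.03], "spin": 0}]}}

```text
time: 4.75
tool_pos: [0.5369, -0.2641, 0.1132]
tcp_rot: [-3.101, 0.503, 0.002]
wrist_force: [0.8, 0.3, -1.7]
width: 0.39
```

Request:
{"api": "play_rows", "payload": {"series": [{"translation": [0, 0, -0.025], "spin": 0}, {"translation": [0, 0, -0.016], "spin": 0}, {"translation": [0, 0, 0], "spin": 0}, {"translation": [0, 0, 0], "spin": 0}, {"translation": [0, 0, 0], "spin": 0}]}}

```text
time: 5.25
tool_pos: [0.5363, -0.2638, 0.1512]
tcp_rot: [-3.1, 0.503, 0.005]
wrist_force: [-1.0, 0.5, -1.4]
width: 0.387
```

```bash
python3 - <<'E'
from h import *
to((.538,-.265,.155),-18.5)
np.save("w2.npy",bot.get_calibration("wrist"),allow_pickle=True)
a=bot.read_camera("wrist");b=bot.read_camera("side");t=bot.read_camera("top")
cv2.imwrite("pics/w2.png",a);cv2.imwrite("pics/s2.png",b);cv2.imwrite("pics/t2.png",t)
v=cv2.resize(b[60:220,200:360],None,fx=2.4,fy=2.4,interpolation=cv2.INTER_CUBIC)
cv2.imwrite("pics/v2.png",np.hstack([cv2.resize(a,(512,384))[:, 100:500],v]))
E
```

```text
t 5.25 pos [ 0.5363 -0.2638  0.1512] yaw -18.42 tool z [-0.0032  0.0017 -1.    ] F [-1.   0.5 -1.4] w 0.387
  go [ 0.002   0.0006 -0.0038] spin 0.016
```

View pics/v2.png

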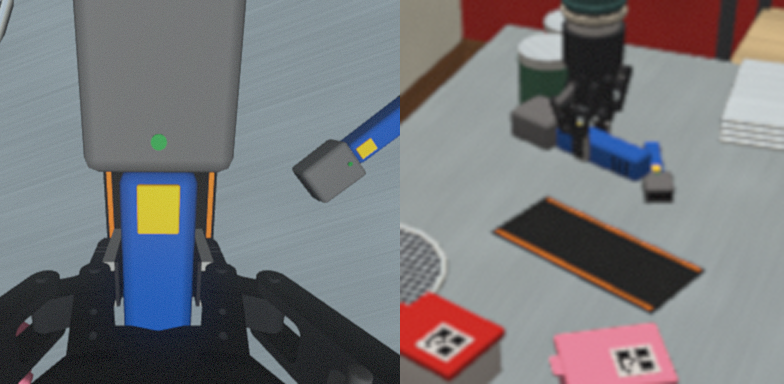

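```bash
python3 - <<'E'
from h import *
def widths(fn,cf,rows,zt,mask,cols):
    c=np.load(cf,allow_pickle=True).item();im=cv2.imread(fn)
    H,S,V=cv2.split(cv2.cvtColor(im,cv2.COLOR_BGR2HSV))
    out=[]
    for r in rows:
        if mask=="b": q=np.where((H[r]>100)&(H[r]<125)&(S[r]>130))[0]
        else: q=np.where((S[r]<40)&(V[r]>60)&(V[r]<125))[0]
        q=q[(q>=cols[0])&(q<=cols[1])]
        if len(q)<5: continue
        P=ray("w",[[q[0]-.5,r],[q[-1]+.5,r]],zt,c); out.append((r,q[0],q[-1],*np.round(P[:,:2].mean(0),4),np.round(np.linalg.norm(P[1]-P[0])*1e3,1)))
    for o in out: print(*o)
print("w1 head z44");widths("pics/w1.png","w1.npy",range(68,120,10),.044,"g",(222,295))
print("w1 handle z38");widths("pics/w1.png","w1.npy",range(160,236,15),.038,"b",(236,280))
u=.1512-.004
print("w2 head");widths("pics/w2.png","w2.npy",range(2,150,20),u+.040,"g",(160,360))
print("w2 handle");widths("pics/w2.png","w2.npy",[180,235,250,270,290,310,320],u+.034,"b",(200,310))
# triangulate yellow patch centre: side/top/wrist
rays=[]
for n,f in(("top","t2"),("side","s2"),("wrist","w2")):
    im=cv2.imread(f"pics/{f}.png");H,S,V=cv2.split(cv2.cvtColor(im,cv2.COLOR_BGR2HSV))
    m=(H>20)&(H<35)&(S>120)
    for q in cv2.findContours(m.astype(np.uint8),0,1)[0]:
        if cv2.contourArea(q)>8 : print(n,"yellow",np.round(cv2.minAreaRect(q)[0],1),cv2.contourArea(q))
c=np.load("w2.npy",allow_pickle=True).item()
for n in(1,2):
    c=np.load(f"w{n}.npy",allow_pickle=True).item();im=cv2.imread(f"pics/w{n}.png");H,S,V=cv2.split(cv2.cvtColor(im,cv2.COLOR_BGR2HSV))
    y=big((H>20)&(H<35)&(S>120),(200,60,320,260));print(n,"yellow",rect(ray("w",y,.038 if n==1 else u+.034,c)))
# mat in side view
im=cv2.imread("pics/s2.png");H,S,V=cv2.split(cv2.cvtColor(im,cv2.COLOR_BGR2HSV))
m=big(((H>5)&(H<20)&(S>130)|(V<50)),(234,138,332,195));print("mat side",rect(ray("side",m,.004)))
E
```

```text
w1 head z44
68 228 288 0.6364 -0.2992 59.6
78 228 287 0.6279 -0.2958 59.2
88 228 287 0.6191 -0.2929 59.8
98 229 286 0.6101 -0.2899 58.4
108 229 286 0.6009 -0.2868 58.9
118 229 286 0.5916 -0.2837 59.5
w1 handle z38
160 243 272 0.5492 -0.2696 32.8
175 243 272 0.5332 -0.2643 33.3
190 243 272 0.5167 -0.2588 33.8
205 243 271 0.4999 -0.2525 33.2
220 243 271 0.4823 -0.2467 33.8
235 244 270 0.4642 -0.2406 32.0
w2 head
2 173 345 0.6369 -0.2976 56.6
22 174 344 0.6314 -0.2958 56.9
42 176 342 0.6257 -0.2939 56.6
62 177 341 0.6198 -0.2919 57.0
82 178 339 0.6137 -0.2897 57.0
102 180 337 0.6073 -0.2876 56.7
122 181 336 0.6007 -0.2854 57.1
142 183 334 0.5937 -0.2831 56.8
w2 handle
180 221 295 0.5784 -0.2778 30.8
235 222 294 0.5548 -0.27 31.8
250 222 293 0.548 -0.2675 32.0
270 223 293 0.5383 -0.2645 32.3
290 223 302 0.5275 -0.2631 37.2
310 225 290 0.5176 -0.2574 31.5
320 225 303 0.5112 -0.2585 38.1
top yellow [405.4 196.3] 14.0
top yellow [52.2 81.1] 7417.5
side yellow [ 41.8 318.3] 5030.5
wrist yellow [258. 209.] 1924.5
wrist yellow [466.1 148.2] 187.5
1 yellow (array([ 0.5671, -0.2756]), array([20.3, 16.2]), -18.45)
2 yellow (array([ 0.566 , -0.2737]), array([21.7, 17.7]), -18.43)
mat side (array([ 0.5259, -0.2636]), array([271.4, 114.9]), -18.15)
```

Head edges stay parallel in the level plane, so the scanner is held level. Its origin is about 15 mm ahead of the TCP, with no sideways offset. Now over to the label.

Request:
{"api": "play_rows", "payload": {"series": [{"translation": [-0.006, -0.0143, -0.004], "spin": 0}, {"translation": [-0.012, -0.0286, 0], "spin": 0}, {"translation": [-0.012, -0.0286, 0], "spin": 0}, {"translation": [-0.012, -0.0286, 0], "spin": 0}, {"translation": [-0.012, -0.0286, 0], "spin": 0}]}}

```text
time: 5.9
tool_pos: [0.5265, -0.1234, 0.157]
tcp_rot: [-3.101, 0.503, 0.001]
wrist_force: [0.5, 0.0, -1.2]
width: 0.388
```

Request:
{"api": "play_rows", "payload": {"series": [{"translation": [-0.012, -0.0286, 0], "spin": 0}, {"translation": [-0.012, -0.0286, 0], "spin": 0}, {"translation": [-0.012, -0.0286, 0], "spin": 0}, {"translation": [-0.012, -0.0286, 0], "spin": 0}, {"translation": [-0.012, -0.0286, 0], "spin": 0}]}}

```text
time: 6.4
tool_pos: [0.5145, 0.0313, 0.1572]
tcp_rot: [-3.101, 0.502, 0.001]
wrist_force: [0.2, 0.1, -1.0]
width: 0.386
```

Request:
{"api": "play_rows", "payload": {"series": [{"translation": [-0.009, -0.0214, 0], "spin": 0}, {"translation": [-0.006, -0.0143, 0], "spin": 0}, {"translation": [-0.0045, -0.0095, 0], "spin": 0}, {"translation": [0, 0, 0], "spin": 0}, {"translation": [0, 0, 0], "spin": 0}]}}

```text
time: 6.9
tool_pos: [0.5109, 0.0783, 0.1572]
tcp_rot: [3.101, -0.502, -0.0]
wrist_force: [0.2, 0.2, -2.2]
width: 0.388
```

```bash
python3 - <<'E'
from h import *
to((.5098,.0789,.155),-18.4)
b=bot.read_camera("side");t=bot.read_camera("top")
cv2.imwrite("pics/s3.png",b);cv2.imwrite("pics/t3.png",t)
k=dict(fx=4,fy=4,interpolation=cv2.INTER_CUBIC)
cv2.imwrite("pics/v3.png",np.hstack([cv2.resize(b[105:245,165:265],None,**k),cv2.resize(t[105:245,165:265],None,**k)]))
E
```

```text
t 6.90 pos [0.5109 0.0783 0.1572] yaw -18.39 tool z [-2.e-04 -4.e-04 -1.e+00] F [ 0.2  0.2 -2.2] w 0.388
  go [-0.0013 -0.0002  0.0022] spin 0.002
```

View pics/v3.png

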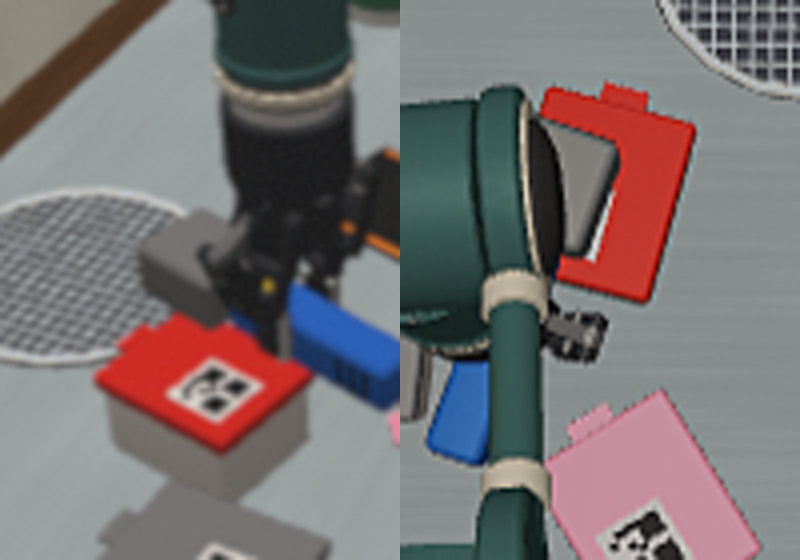

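The side view (left) shows the head level above the red lid. The top view (right) shows the head's front corner at full-frame pixel (219.5,142.5) and the tail at (172–185,216–221). I'll check the height and level by triangulating.

```bash
python3 - <<'E'
from h import *
s=bot.read_state();R=Rot.from_rotvec(s['tcp_rot']).as_matrix();y=np.arctan2(R[1,0],R[0,0])
u=np.array([np.cos(y),np.sin(y),0]);v=np.array([-u[1],u[0],0]);z=np.array([0,0,1])
O=s['tool_pos']+.015*u-.004*z
def proj(n,X):
    c=bot.get_calibration(n);f=192/np.tan(np.radians(c['fov_y']/2));p=c['R']@X+c['t'];return np.round([c['cx']+f*p[0]/p[2],c['cy']+f*p[1]/p[2]],1)
for n,(a,b,h) in {"frontR top":(100,-30,40),"frontL top":(100,30,40),"frontL bot":(100,30,0),"rearL bot":(32,30,0),"tailL top":(-100,17,34),"tailR top":(-100,-17,34),"tailL bot":(-100,17,0)}.items():
    X=O+(a*u+b*v+h*z)/1e3; print(n,"top",proj("top",X),"side",proj("side",X))
print("spot",np.round(O+.068*u-.08*z,4))
k=dict(fx=6,fy=6,interpolation=cv2.INTER_CUBIC)
b=cv2.imread("pics/s3.png");cv2.imwrite("pics/v4.png",cv2.resize(b[145:225,190:310],None,**k))
# current tub label in side view; lid drift check
im=b;H,S,V=cv2.split(cv2.cvtColor(im,cv2.COLOR_BGR2HSV))
lab=(S<90)&(V>150);print("label side",rect(ray("side",big(lab,(203,190,236,216)),.071)))
E
```

```text
frontR top top [219.3 139.5] side [214.4 155.3]
frontL top top [194.4 131. ] side [197.1 165.7]
frontL bot top [196.6 135.1] side [198.7 178.3]
rearL bot top [186.7 162. ] side [217.2 189.2]
tailL top top [169.6 216.3] side [260.4 198.7]
tailR top top [183.8 221.3] side [269.9 191.5]
tailL bot top [172.3 217.1] side [260.5 209.7]
spot [0.5899 0.0514 0.0732]
label side (array([0.589 , 0.0524]), array([47.5, 46.4]), 74.68)
```

View pics/v4.png

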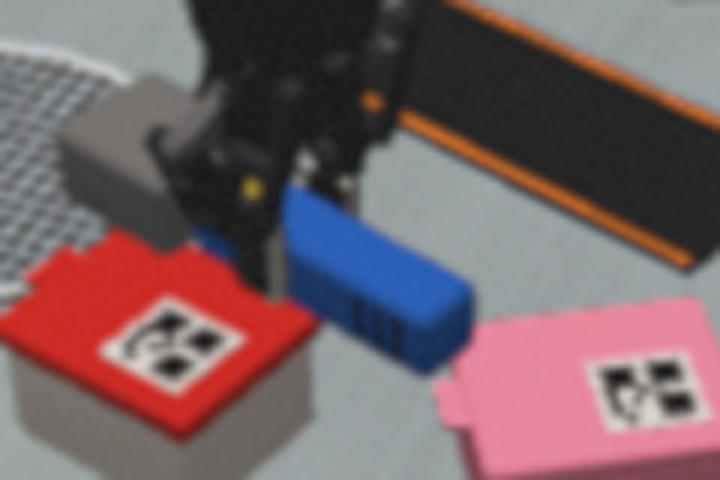

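```bash
python3 - <<'E'
from h import *
s=bot.read_state();R=Rot.from_rotvec(s['tcp_rot']).as_matrix();y=np.arctan2(R[1,0],R[0,0])
u=np.array([np.cos(y),np.sin(y),0]);v=np.array([-u[1],u[0],0]);z=np.array([0,0,1])
O=s['tool_pos']+.015*u-.004*z
def proj(n,X):
    c=bot.get_calibration(n);f=192/np.tan(np.radians(c['fov_y']/2));p=X@c['R'].T+c['t'];return np.c_[c['cx']+f*p[:,0]/p[:,2],c['cy']+f*p[:,1]/p[:,2]]
im=cv2.imread("pics/s3.png");k=8;I=cv2.resize(im,None,fx=k,fy=k,interpolation=cv2.INTER_LINEAR).astype(int)
blue=(I[...,0]-I[...,2])>70; 
HSV=cv2.cvtColor(I.astype(np.uint8),cv2.COLOR_BGR2HSV); red=(I[...,2]-I[...,1])>60
def cmp(name,edge,xs,fn):
    a,b,h=edge; X=O+(np.outer(xs,u)+b*v+h*z)/1e3; p=proj("side",X)
    for x,(c,r) in zip(xs,p):
        C=int(round((c+.5)*k)); o=fn(C,r); print(name,x,"col %.1f pred %.1f obs %.1f"%(c,r,(o+.5)/k-.5))
def low(C,r): q=np.where(blue[int((r-20)*k):int((r+12)*k),C])[0]; return q.max()+int((r-20)*k)
def up(C,r): q=np.where(blue[int((r-8)*k):int((r+12)*k),C])[0]; return q.min()+int((r-8)*k)
cmp("handle bottom",(0,17,0),np.arange(-92,-30,10),low)
cmp("handle top far",(0,-17,34),np.arange(-95,-30,10),up)
def rtop(C,r): q=np.where(red[int((r-8)*k):int((r+12)*k),C])[0]; return q.min()+int((r-8)*k)
cmp("head bottom/red",(0,30,0),np.arange(40,80,6),rtop)
E
```

```text
handle bottom -92 col 257.9 pred 208.2 obs 199.8
handle bottom -82 col 254.8 pred 206.4 obs 197.4
handle bottom -72 col 251.7 pred 204.5 obs 195.4
handle bottom -62 col 248.6 pred 202.7 obs 193.7
handle bottom -52 col 245.5 pred 201.0 obs 193.4
handle bottom -42 col 242.5 pred 199.2 obs 191.9
handle bottom -32 col 239.5 pred 197.4 obs 190.2Traceback (most recent call last):
  File "<stdin>", line 17, in <module>
  File "<stdin>", line 13, in cmp
  File "<stdin>", line 15, in up
    return umr_minimum(a, axis, None, out, keepdims, initial, where)
ValueError: zero-size array to reduction operation minimum which has no identity
```

```bash
cat > e.py <<'E'
from h import *
s=bot.read_state();R=Rot.from_rotvec(s['tcp_rot']).as_matrix();y=np.arctan2(R[1,0],R[0,0])
u=np.array([np.cos(y),np.sin(y),0]);v=np.array([-u[1],u[0],0]);z=np.array([0,0,1])
O=s['tool_pos']+.015*u-.004*z
def proj(n,X):
    c=bot.get_calibration(n);f=192/np.tan(np.radians(c['fov_y']/2));p=X@c['R'].T+c['t'];return np.c_[c['cx']+f*p[:,0]/p[:,2],c['cy']+f*p[:,1]/p[:,2]]
im=cv2.imread("pics/s3.png");k=8;I=cv2.resize(im,None,fx=k,fy=k,interpolation=cv2.INTER_LINEAR).astype(int)
B,G,Rr=I[...,0],I[...,1],I[...,2]
blue=(B-Rr)>np.where(G>100,60,40); red=(Rr-G)>60
def cmp(name,b,h,xs,m,far):
    p=proj("side",O+(np.outer(xs,u)+b*v+h*z)/1e3)
    for x,(c,r) in zip(xs,p):
        a=int((r-10)*k);q=np.where(m[a:int((r+10)*k),int(round((c+.5)*k))])[0]
        if len(q): print(name,x,"col %.1f diff %.1f"%(c,((q.min() if far else q.max())+a+.5)/k-.5-r))
cmp("handle bottom",17,0,np.arange(-92,-30,10),blue,0)
cmp("handle top far",-17,34,np.arange(-95,-30,10),blue,1)
cmp("head bottom/red",30,0,np.arange(40,90,6),red,1)
E
python3 e.py
```

```text
handle bottom -92 col 257.9 diff -2.6
handle bottom -82 col 254.8 diff -3.8
handle bottom -72 col 251.7 diff -3.7
handle bottom -62 col 248.6 diff -3.2
handle bottom -52 col 245.5 diff -2.6
handle bottom -42 col 242.5 diff -3.0
handle bottom -32 col 239.5 diff -3.3
handle top far -95 col 268.3 diff 3.2
handle top far -85 col 265.1 diff 1.2
handle top far -75 col 261.9 diff 1.2
handle top far -65 col 258.8 diff 1.1
handle top far -55 col 255.6 diff 1.2
handle top far -45 col 252.5 diff 1.1
handle top far -35 col 249.5 diff 1.1
head bottom/red 40 col 215.0 diff -2.0
head bottom/red 46 col 213.3 diff -2.2
head bottom/red 52 col 211.6 diff -2.1
head bottom/red 58 col 210.0 diff -2.0
head bottom/red 64 col 208.4 diff -1.3
head bottom/red 70 col 206.7 diff 1.2
head bottom/red 76 col 205.1 diff 3.2
head bottom/red 82 col 203.5 diff 5.1
head bottom/red 88 col 201.9 diff 5.9
```

The handle's far top edge deviates from prediction by a constant 1.1–1.2 px over x −85 to −35 mm, so the scanner is level. The tub has not moved. I'll trim by 1–2 mm, then hold.

Request:
{"api": "play_rows", "payload": {"series": [{"translation": [-0.001, -0.0008, 0.002], "spin": 0}, {"translation": [0, 0, 0], "spin": 0}, {"translation": [0, 0, 0], "spin": 0}, {"translation": [0, 0, 0], "spin": 0}, {"translation": [0, 0, 0], "spin": 0}]}}

```text
time: 7.5
tool_pos: [0.5105, 0.0793, 0.1553]
tcp_rot: [-3.101, 0.503, -0.0]
wrist_force: [-0.1, -0.6, -2.1]
width: 0.391
```

Request:
{"api": "play_rows", "payload": {"series": [{"translation": [0, 0, 0], "spin": 0}, {"translation": [0, 0, 0], "spin": 0}, {"translation": [0, 0, 0], "spin": 0}, {"translation": [0, 0, 0], "spin": 0}, {"translation": [0, 0, 0], "spin": 0}]}}

```text
time: 8.0
tool_pos: [0.5105, 0.0794, 0.1553]
tcp_rot: [-3.101, 0.503, -0.0]
wrist_force: [0.2, 0.1, -1.4]
width: 0.389
```

Request:
{"api": "play_rows", "payload": {"series": [{"translation": [0, 0, 0], "spin": 0}, {"translation": [0, 0, 0], "spin": 0}, {"translation": [0, 0, 0], "spin": 0}, {"translation": [0, 0, 0], "spin": 0}, {"translation": [0, 0, 0], "spin": 0}]}}

```text
time: 8.5
tool_pos: [0.5104, 0.0794, 0.1553]
tcp_rot: [3.101, -0.503, -0.0]
wrist_force: [-0.5, -0.1, -1.4]
width: 0.388
```

Request:
{"api": "play_rows", "payload": {"series": [{"translation": [0, 0, 0], "spin": 0}, {"translation": [0, 0, 0], "spin": 0}, {"translation": [0, 0, 0], "spin": 0}, {"translation": [0, 0, 0], "spin": 0}, {"translation": [0, 0, 0], "spin": 0}]}}

```text
time: 9.0
tool_pos: [0.5105, 0.0794, 0.1553]
tcp_rot: [-3.101, 0.503, -0.0]
wrist_force: [-0.2, 1.4, -1.4]
width: 0.394
```

Request:
{"api": "play_rows", "payload": {"series": [{"translation": [0, 0, 0], "spin": 0}, {"translation": [0, 0, 0], "spin": 0}, {"translation": [0, 0, 0], "spin": 0}, {"translation": [0, 0, 0], "spin": 0}, {"translation": [0, 0, 0], "spin": 0}]}}

```text
time: 9.5
tool_pos: [0.5105, 0.0794, 0.1553]
tcp_rot: [-3.101, 0.503, -0.0]
wrist_force: [-0.1, 0.0, -2.1]
width: 0.392
```

Request:
{"api": "play_rows", "payload": {"series": [{"translation": [0, 0, 0], "spin": 0}, {"translation": [0, 0, 0], "spin": 0}, {"translation": [0, 0, 0], "spin": 0}, {"translation": [0, 0, 0], "spin": 0}, {"translation": [0, 0, 0], "spin": 0}]}}

```text
time: 10.0
tool_pos: [0.5105, 0.0794, 0.1553]
tcp_rot: [3.101, -0.503, 0.0]
wrist_force: [-0.7, -0.6, -1.9]
width: 0.387
```

```bash
python3 - <<'E'
from h import *
u=np.array([np.cos(np.radians(18.3)),-np.sin(np.radians(18.3))])
p=np.array([.5265,-.2632])-.015*u
to((*p,.155),-18.3)
E
```

```text
t 10.00 pos [0.5105 0.0794 0.1553] yaw -18.42 tool z [ 0. -0. -1.] F [-0.7 -0.6 -1.9] w 0.387
  go [1.085e-01 3.200e-01 3.000e-04] spin -0.025
```

Held still for 2.5 s. Now back above the mat's centre.

Request:
{"api": "play_rows", "payload": {"series": [{"translation": [0.0045, 0.0135, 0], "spin": 0}, {"translation": [0.009, 0.027, 0], "spin": 0}, {"translation": [0.01, 0.029, 0], "spin": 0}, {"translation": [0.01, 0.029, 0], "spin": 0}, {"translation": [0.01, 0.029, 0], "spin": 0}]}}

```text
time: 10.5
tool_pos: [0.5112, -0.0572, 0.1554]
tcp_rot: [3.101, -0.502, 0.0]
wrist_force: [0.5, 0.6, -1.6]
width: 0.39
```

Request:
{"api": "play_rows", "payload": {"series": [{"translation": [0.01, 0.029, 0], "spin": 0}, {"translation": [0.01, 0.029, 0], "spin": 0}, {"translation": [0.01, 0.029, 0], "spin": 0}, {"translation": [0.01, 0.029, 0], "spin": 0}, {"translation": [0.01, 0.029, 0], "spin": 0}]}}

```text
time: 11.0
tool_pos: [0.5125, -0.2108, 0.1553]
tcp_rot: [3.101, -0.503, -0.0]
wrist_force: [-0.1, 0.8, -1.9]
width: 0.394
```

Request:
{"api": "play_rows", "payload": {"series": [{"translation": [0.008, 0.0255, 0.02], "spin": 0}, {"translation": [0.005, 0.015, 0.025], "spin": 0}, {"translation": [0.002, 0.007, 0.025], "spin": 0}, {"translation": [0, 0, 0.02], "spin": -0.025}, {"translation": [0, 0, 0], "spin": 0}]}}

```text
time: 11.5
tool_pos: [0.5089, -0.258, 0.0617]
tcp_rot: [-3.099, 0.501, 0.011]
wrist_force: [-0.5, 0.7, -1.5]
width: 0.396
```

Request:
{"api": "play_rows", "payload": {"series": [{"translation": [0, 0, 0], "spin": 0}, {"translation": [0, 0, 0], "spin": 0}]}}

```text
time: 11.7
tool_pos: [0.5132, -0.2591, 0.0668]
tcp_rot: [3.101, -0.499, 0.004]
wrist_force: [0.1, 0.2, -1.2]
width: 0.39
```

```bash
python3 - <<'E'
from h import *
u=np.array([np.cos(np.radians(18.3)),-np.sin(np.radians(18.3))])
p=np.array([.5265,-.2632])-.015*u
to((*p,.009),-18.3)
E
```

```text
t 11.70 pos [ 0.5132 -0.2591  0.0668] yaw -18.29 tool z [ 0.0021 -0.0013 -1.    ] F [ 0.1  0.2 -1.2] w 0.390
  go [-0.0013 -0.0003  0.0578] spin 0.002
```

Lowering gently: down to about 3 mm above contact, then in 1 mm steps, watching the force.

Request:
{"api": "play_rows", "payload": {"series": [{"translation": [-0.001, 0, 0.015], "spin": 0}, {"translation": [0, 0, 0.015], "spin": 0}, {"translation": [0, 0, 0.01], "spin": 0}, {"translation": [0, 0, 0.007], "spin": 0}, {"translation": [0, 0, 0.004], "spin": 0}]}}

```text
time: 12.2
tool_pos: [0.5105, -0.2576, 0.0128]
tcp_rot: [-3.101, 0.499, 0.003]
wrist_force: [0.4, -1.0, -2.6]
width: 0.385
```

Request:
{"api": "play_rows", "payload": {"series": [{"translation": [0, 0, 0.003], "spin": 0}, {"translation": [0, 0, 0], "spin": 0}, {"translation": [0, 0, 0], "spin": 0}, {"translation": [0, 0, 0], "spin": 0}]}}

```text
time: 12.6
tool_pos: [0.5118, -0.2584, 0.0118]
tcp_rot: [3.101, -0.5, 0.002]
wrist_force: [0.2, -0.7, -1.4]
width: 0.387
```

```bash
python3 - <<'E'
from h import *
u=np.array([np.cos(np.radians(18.3)),-np.sin(np.radians(18.3))])
p=np.array([.5265,-.2632])-.015*u
to((*p,.008),-18.3)
E
```

```text
t 12.60 pos [ 0.5118 -0.2584  0.0118] yaw -18.30 tool z [ 9.e-04 -5.e-04 -1.e+00] F [ 0.2 -0.7 -1.4] w 0.387
  go [ 0.0005 -0.0001  0.0038] spin -0.000
```

Request:
{"api": "play_rows", "payload": {"series": [{"translation": [0, 0, 0.001], "spin": 0}, {"translation": [0, 0, 0.001], "spin": 0}, {"translation": [0, 0, 0.0005], "spin": 0}, {"translation": [0, 0, 0], "spin": 0}, {"translation": [0, 0, 0], "spin": 0}]}}

```text
time: 13.1
tool_pos: [0.5113, -0.2581, 0.0087]
tcp_rot: [-3.102, 0.499, 0.0]
wrist_force: [0.3, 0.2, -1.5]
width: 0.388
```

Request:
{"api": "play_rows", "payload": {"series": [{"translation": [0, 0, 0.001], "spin": 0}, {"translation": [0, 0, 0], "spin": 0}, {"translation": [0, 0, 0], "spin": 0}]}}

```text
time: 13.4
tool_pos: [0.5115, -0.2582, 0.008]
tcp_rot: [3.102, -0.499, 0.0]
wrist_force: [-0.8, 0.2, 0.2]
width: 0.39
```

Request:
{"api": "play_rows", "payload": {"series": [{"translation": [0, 0, 0.0005], "spin": 0}, {"translation": [0, 0, 0], "spin": 0}, {"translation": [0, 0, 0], "spin": 0}]}}

```text
time: 13.7
tool_pos: [0.5115, -0.2582, 0.008]
tcp_rot: [3.102, -0.499, 0.0]
wrist_force: [-2.3, 0.6, 5.5]
width: 0.388
```

Request:
{"api": "play_rows", "payload": {"series": [{"translation": [0, 0, 0], "spin": 0}, {"translation": [0, 0, 0], "spin": 0}, {"translation": [0, 0, 0], "spin": 0}, {"translation": [0, 0, 0], "spin": 0}, {"translation": [0, 0, 0], "spin": 0}], "jaw": 1}}

```text
time: 14.2
tool_pos: [0.5113, -0.2581, 0.0071]
tcp_rot: [-3.102, 0.499, 0.0]
wrist_force: [0.0, 0.2, 0.2]
width: 0.998
```

Request:
{"api": "play_rows", "payload": {"series": [{"translation": [0, 0, 0], "spin": 0}, {"translation": [0, 0, 0], "spin": 0}, {"translation": [0, 0, 0], "spin": 0}]}}

```text
time: 14.5
tool_pos: [0.5114, -0.2581, 0.0073]
tcp_rot: [3.102, -0.499, 0.0]
wrist_force: [1.4, 0.3, -0.1]
width: 0.995
```

Request:
{"api": "play_rows", "payload": {"series": [{"translation": [0, 0, -0.01], "spin": 0}, {"translation": [0, 0, -0.02], "spin": 0}, {"translation": [0, 0, -0.03], "spin": 0}, {"translation": [0, 0, -0.04], "spin": 0}, {"translation": [0, 0, -0.04], "spin": 0}]}}

```text
time: 15.0
tool_pos: [0.5109, -0.2579, 0.1489]
tcp_rot: [-3.101, 0.5, 0.001]
wrist_force: [1.5, 0.6, -0.3]
width: 1.0
```

Request:
{"api": "play_rows", "payload": {"series": [{"translation": [0, 0, -0.04], "spin": 0}, {"translation": [0, 0, -0.02], "spin": 0}, {"translation": [0, 0, 0], "spin": 0}, {"translation": [0, 0, 0], "spin": 0}, {"translation": [0, 0, 0], "spin": 0}]}}

```text
time: 15.5
tool_pos: [0.5102, -0.2575, 0.2056]
tcp_rot: [-3.101, 0.499, 0.004]
wrist_force: [-0.0, 0.9, 0.3]
width: 0.995
```

```bash
python3 - <<'E'
from h import *
to((.5123,-.2585,.2),-18.3)
c=bot.get_calibration("wrist");im=bot.read_camera("wrist");cv2.imwrite("pics/w5.png",im)
H,S,V=cv2.split(cv2.cvtColor(im,cv2.COLOR_BGR2HSV));rm=(198,30,318,285)
blue=(H>100)&(H<125)&(S>130);org=(H>5)&(H<20)&(S>130);dark=V<50
print("blue",rect(ray("w",big(blue,rm),.038,c)))
m=big(cv2.morphologyEx((org|dark|blue).astype(np.uint8),cv2.MORPH_CLOSE,np.ones((3,3)))>0,rm);print("mat",rect(ray("w",m,.004,c)))
hm=np.zeros_like(V);cv2.fillConvexPoly(hm,cv2.convexHull(m),255);hm=cv2.erode(hm,np.ones((13,13)))
print("head",rect(ray("w",big((S<60)&(V>60)&(hm>0)),.044,c)))
E
```

```text
t 15.50 pos [ 0.5102 -0.2575  0.2056] yaw -18.30 tool z [-0.0026  0.0014 -1.    ] F [-0.   0.9  0.3] w 0.995
  go [0.0023 0.0003 0.0056] spin 0.000
blue (array([ 0.4952, -0.2526]), array([128.9,  34.1]), -18.4)
mat (array([ 0.5258, -0.2628]), array([269.2, 117. ]), -18.27)
head (array([ 0.5887, -0.2841]), array([67.5, 59.1]), -18.33)
```

View pics/w5.png

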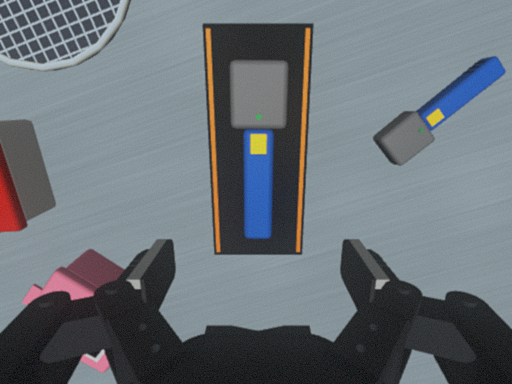

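The scanner lies flat and centred, rows 60–238 on the mat's 24–254. My ROI clipped the mat's far edge at row 30, so I'll remeasure without the clip. I'll also check the tub, then hand in.

```bash
python3 - <<'E'
from h import *
im=cv2.imread("pics/w5.png");c=bot.get_calibration("wrist")
H,S,V=cv2.split(cv2.cvtColor(im,cv2.COLOR_BGR2HSV))
m=big(cv2.morphologyEx(((H>5)&(H<20)&(S>130)|(V<50)|(H>100)&(H<125)&(S>130)).astype(np.uint8),cv2.MORPH_CLOSE,np.ones((3,3)))>0,(198,15,318,270));print("mat",rect(ray("w",m,.004,c)))
b=bot.read_camera("side");H,S,V=cv2.split(cv2.cvtColor(b,cv2.COLOR_BGR2HSV))
red=((H<6)|(H>174))&(S>150)&(V>100);print("red lid side",rect(ray("side",big(red,(188,180,246,228)),.07)))
bot.finish_job();print(bot.read_state()['time'])
E
```

```text
mat (array([ 0.5283, -0.2635]), array([274.7, 116.8]), -18.26)
red lid side (array([0.6084, 0.0397]), array([132.3, 101. ]), -14.56)
the job is handed in; nothing more can be done
the job is handed in; nothing more can be done
```

The scan was made, the scanner is back on its mat, and the job is handed in. The clock was about 15.6 s when it went in.

- **Scan:** I gripped the large scanner by its handle and held it level above the red tub's label for about 2.5 s. By my reckoning the scan spot sat about 1 mm from the label's centre, roughly 80 mm below the window.
- **Put-back:** I lowered it until the wrist showed light contact (about 5 N), released it and raised the open gripper clear. The last wrist picture puts the scanner's origin at about (0.527, -0.263) and the mat's centre at (0.528, -0.2635), with yaw within about 0.15°.
- **Red tub:** the lid measures within 0.1 mm and 0.2° of where it started in the side view, so it was not moved.

**Disagreements:**
- Lengthwise, the top and wrist cameras differed by about 2 mm on the mat's centre and about 4 mm on the scanner's starting place. I used averages.
- In the lifted wrist view the head measured 57 mm wide instead of 60 mm, so the scan height is certain only to a few millimetres.

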